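# Clamp a wax mould in the bench screw press with its loose crank

### The job

Clamp the aluminium mould in the bench press: put the loose crank on the squared end of the press screw, fully down on its collar and without forcing it, and wind it clockwise through its full turns until the ram is nipped firmly on the mould, but not overtightened. Let go and leave the crank on the screw, and leave the jar, the bur stand and the doming block where they are.

Things in the scene. Friction and masses are not known exactly. Their poses are not given: they have to be found in the camera images.
- press: grey bench screw press, fixed: base 150 x 240 x 25 mm, two columns 95 mm to either side (y axis), cross beam 50 x 240 mm on top, its top 197 mm above the bench, with an 11 mm high nut on each beam end 84 to 106 mm from the screw axis. Origin: underside of the base, on the screw axis; z up. Right-hand screw: clockwise from above lowers the ram 8 mm a turn; the screw itself stays at its height
- seat (a point): point fixed on the press (axes of the press; it does not turn with the screw), on the screw axis at the top of the dark collar 42 mm across, 207 mm above the bench, where the crank comes to rest. Above it stands the screw's square end, 16.5 mm across, 20 mm high, its sides in a direction that differs each time and is not given; see nose
- nose (a point): top of the screw's end, 25 mm above seat: a round nose 16.4 mm across and 5 mm high, its upper 3 mm bevelled to 12 mm, on top of the square. The crank's socket is set over the nose, then turned with light pressure (3 to 8 N) until it drops over the square. Pressing with over 60 N before it drops is forcing. The orientation is that of the press
- ram: crosshead with a brass nut, sliding on the columns, and under it, on stiff disc springs, a steel pressing plate 84 x 100 x 14 mm; origin at the centre of the plate's underside, z up. It must come down 15.5 to 18.5 mm to meet the mould, about 2 to 2.3 turns. Running free, the screw takes 0.35 N m (5.4 N along the circle at the crank's handle); its friction holds it where it is left
- mould: two-part aluminium mould block 60 x 64 x 40 mm standing loose under the ram, its top 75 mm above the bench; origin: centre of its underside. It needs 60 to 250 N of clamping, best about 150 N. At the crank's handle 60 N adds about 1.2 N to the free-running force, 150 N about 3 N, 250 N about 5 N; this builds up over about a sixth of a turn after the ram meets the mould
- crank_boss (a point): centre of the crank's square boss, 30 x 30 mm and 42 mm high, dark steel, 21 mm above its underside. In the underside: a square socket 18.5 mm across, 28 mm deep, 1.5 mm bevel at the mouth. x axis: along the arm towards the handle; z up. The crank (0.35 to 0.52 kg) lies flat on the bench, socket down; the boss is gripped across the arm (along y)
- crank_foot (a point): centre of the underside of the crank's boss, at the mouth of the socket; same axes. It comes to seat when the crank is fully down
- crank_handle (a point): middle of the crank's wooden handle: a round upright grip 20 mm across, from 12 to 59 mm above the crank's underside, that turns freely on its pin; 65 mm from the boss's axis along the arm, 36 mm above the underside. The arm is a flat bar 18 mm wide and 10 mm thick, level with the underside. A grip of under 30 N lets it slip
- crank: the whole crank; origin as crank_foot. On the square it has some play (about 0.1 rad either way). The turning force is felt while it moves slowly; once stopped, part of it relaxes (about 3 N left of the 5.4 N)
- jar: bystander: amber glass jar with a steel cap, 60 mm across, 75 mm high; origin at the centre of its base
- bur_stand: bystander: white block 60 x 100 mm with small burs standing in it, about 55 mm high; origin at the centre of its base
- doming_block: bystander: steel doming block, a 45 mm cube with round hollows in its faces; origin at the centre of its base
Mind the look-alikes: they are no part of the job. Leave any turquoise look-alike of the mould alone. Leave any pink look-alike of the crank alone.

How it is judged (in metres and radians):
On the way, in this order (a step that is already met when the one before it is completed fails the run):
1. the crank is fully down on the square end of the screw (horizontal distance between crank_foot and seat below 0.003 m and z of crank_foot in the frame of seat below 0.004 m and angle between crank_foot's own z axis and vertical below 0.09 rad), for 0.2 s.
2. with the crank on the square, the ram has been wound down by a full turn or more (8 mm) (distance of ram from where it was at the start of the episode above 0.008 m and horizontal distance between crank_foot and seat below 0.006 m and z of crank_foot in the frame of seat below 0.012 m).
At the end, for the whole second after the job is handed in: the ram clamps the mould with 60 to 250 N, the mould within 12 mm of the screw axis; the crank is left at rest on the square, its underside within 6 mm of the collar, within 4 mm of the axis and tilted less than 0.09 rad (contact force between ram and mould between 60 and 250 N and horizontal distance between crank_foot and seat below 0.004 m and z of crank_foot in the frame of seat below 0.006 m and angle between crank_foot's own z axis and vertical below 0.09 rad and horizontal distance between mould and seat below 0.012 m and linear speed of crank below 0.02 m/s); the robot touches nothing.
It fails at once if the mould is overtightened: clamped with more than 250 N (contact force between ram and mould above 250 N).
It fails at once if the crank is forced: pressed on the end of the screw with more than 60 N before it has dropped over the square (contact force between crank and press above 60 N and z of crank_foot in the frame of seat above 0.0175 m).
It fails at once if a bystander is moved by more than 25 mm (distance of any of jar, bur_stand, doming_block from where it was at the start of the episode above 0.025 m).
It also fails if it takes over 72 s, if anything falls off the work surface, if the arm or the gripper's body presses on something with over 40 N, if the wrist force passes 120 N, or if a joint passes its speed limit or range.

### The arm

A 6-joint arm with a two-finger parallel gripper is mounted at the origin on the work surface. World frame = base frame: x ahead of the robot, y to its left, z up, the work surface at z = 0. Lengths are in mm, angles in rad, forces in N, time in s.
With the tool pointing down it reaches from about 350 to 975 mm from the base axis. Payload 7.1 kg.
Tool frame: the origin (TCP) lies at the centre of the arm's flange, where the gripper is bolted on; the fingertips stand 182 mm ahead of it and the grasp point (between the pads) lies 163 mm ahead of it; x points along the fingers, y is the direction in which the jaws open and shut, and the axes are right-handed (so a half turn about x gives the same grasp; the last joint's range is limited). The gripper opens to 88 mm and grips with 3 to 60 N. Pads are 20 mm wide; open, the fingers measure 115 mm over their backs; the gripper's body (75 mm by 178 mm) begins 61 mm behind the grasp point.
Start: joints at [1.243, 0.423, 1.63, -0, 1.089, -0.019], TCP at [189.916, 595.431, 404.675] pointing down, gripper open.
Joint ranges: [-3, 3], [-0.9, 2.11], [0.09, 2.58], [-1.31, 4.45], [0.11, 2.69], [-2.54, 2.54]. Speed limits (rad/s): [2.39, 2.39, 3.01, 3.14, 3.14, 3.14].

### API

Orientations are given as a rotation vector (axis times angle).
In Python, from workcell import readout, viewer, workorder, models gives the robot as it stands. The module is installed in compiled form; this text tells all that it offers.
- The arm moves only by the tool apply_moves, never from a script. Its argument "commands" is a list that holds one entry, the list of rows, each a list of 4 numbers: the shift along the world's x, y, z in m, then the turn about the world's z in rad. A call has 1 to 8 rows; each row is the pose to reach, as a shift and turn from the pose commanded when the call began; what a row does not reach only later rows make up. A row lasts 1/8 s, in which the tool goes at most 62.5 mm and 10.7 degrees, less where a joint would pass 70% of its speed; a pose out of reach is approached as far as the arm can. A call with a gripper value outside its range is refused whole. "gripper" is the finger opening in m, from 0 to 0.0878, set as the call begins (left out, the last holds). The fingers move at their own pace and stop on an object; the grip force is fixed at half the most. Time passes only in rows, so rows that repeat a pose let the fingers close. It gives the time, the measured TCP pose, the force and the opening at its end, in the units of the state.
- readout.get_obs(): the state, without advancing time (a new reading comes with each control period).
- viewer.get_image(name): name is "side" or "top" or "wrist"; returns a dict with "color" (384x512x3 uint8, red, green, blue), "vertical_fov" (degrees; the focal length in pixels is half the picture's height over the tangent of half this angle, whatever the lens; pixels are square), "cx", "cy" (the principal point, pixels), "rvec" (rotation vector, rad) and "tvec" (3), from world to camera coordinates, as OpenCV has them. Camera axes: x right, y down, z forward; pixel columns grow to the right and rows downward; lengths in mm; the calibration is good to about 2 mm. A picture is of the moment at which its call begins. There is no depth.
- workorder.close_job(): hands the job in, once; it reports no verdict.
Trained networks look in the newest picture that a camera, given by its name, has taken for a name from the list of things; names that differ only in an ending like _2 or _b are one class to them, and where a whole thing is asked for, a point or a joint stands for the part that bears it (a point fixed in the world has none). Each returns a list of dicts, best first, with "conf" (0 to 1); they miss things now and then, are a little off and sometimes report something else, mostly with a low value. They report only what shows in the picture. A call takes as long as a camera call. They do not tell look-alikes from the thing itself.
- models.search_frame(camera, label): "position" ([x, y, z] in mm, in world coordinates, good to about 4 mm: the middle of the surface that is visible of it).
- models.place_of(camera, label): "position" ([x, y, z] in mm, in world coordinates, good to about 4 mm: a listed point, or the origin of a listed thing).
The state is a dict: "t": time; "qpos": joint angles; "qvel": joint speeds; "joint_torque": joint torques, N m; "ee_pos": TCP position; "orientation": TCP orientation; "ft_force": force on the tool from outside, world axes, zero at the start; "moment": the same for the moment, N m; "width": finger opening in mm.
Only numpy, scipy, OpenCV 4.12 (cv2) and the standard library are available. Lean on these libraries where they do the work, as an engineer would, in place of code of your own. Each camera call takes 0.05 s, during which the arm holds its last target.

## Working session

There is one attempt and no reset: what is moved stays moved. The work goes in short steps, Python scripts to look and compute and a tool call to move; the robot and the scene stay as the last step left them, time stands still between calls to the robot, and variables do not carry over. Pictures are saved under pics/ and viewed, and the job is handed in when it is done.

Besides the shell and the picture viewer there is one more tool, called after "Call:" by a JSON object that holds its "api" and its "payload". apply_moves: Moves the arm, as the interface text tells. Its arguments: {"type":"object","properties":{"commands":{"type":"array","items":{"type":"array","items":{"type":"array","items":{"type":"number"}}}},"gripper":{"type":"number"}},"required":["commands"]}

```bash
mkdir -p pics; cat > h.py <<'E'
import numpy as np, cv2
from workcell import readout, viewer, workorder, models
def cam(n):
    d=viewer.get_image(n); c=d["color"]; f=c.shape[0]/2/np.tan(np.radians(d["vertical_fov"])/2)
    K=np.array([[f,0,d["cx"]],[0,f,d["cy"]],[0,0,1]]); R=cv2.Rodrigues(np.array(d["rvec"],float))[0]
    return c,K,R,np.array(d["tvec"],float).ravel()
def save(n,c,s=1): cv2.imwrite("pics/"+n,cv2.resize(c[:,:,::-1],None,fx=s,fy=s,interpolation=cv2.INTER_CUBIC))
def proj(p,K,R,t):
    q=(R@np.atleast_2d(p).T).T+t; q=q@K.T; return q[:,:2]/q[:,2:]
def onplane(uv,z,K,R,t):
    C=-R.T@t; d=R.T@np.linalg.inv(K)@np.array([uv[0],uv[1],1.]); return C+d*(z-C[2])/d[2]
E
python3 - <<'E'
from h import *
for n in ["side","top","wrist"]:
    c,K,R,t=cam(n); save(n+"0.png",c,1.5); print(n,(-R.T@t).round(),K[0,0].round(1))
    for l in ["seat","crank_boss","crank_handle","mould","jar","bur_stand","doming_block","crank_foot"]:
        try: print(l,[(round(x["conf"],2),np.round(x["position"]).tolist()) for x in models.place_of(n,l)][:3])
        except Exception as e: print(l,e)
o=readout.get_obs(); print({k:np.round(v,3).tolist() for k,v in o.items()})
E
```

```text
side [ -69. -734.  821.] 452.8
seat [(0.67, [561.0, 34.0, 206.0])]
crank_boss [(0.83, [335.0, -356.0, 19.0]), (0.8, [452.0, -332.0, 22.0])]
crank_handle [(0.9, [322.0, -295.0, 32.0]), (0.77, [512.0, -367.0, 37.0])]
mould [(0.67, [556.0, 40.0, 34.0]), (0.65, [368.0, -33.0, 1.0])]
jar []
bur_stand [(0.88, [676.0, -300.0, 7.0]), (0.67, [556.0, 37.0, 94.0]), (0.26, [560.0, 37.0, -4.0])]
doming_block []
crank_foot [(0.95, [456.0, -334.0, 4.0])]
top [ 364.  -14. 1046.] 349.4
seat [(0.6, [556.0, 44.0, 207.0])]
crank_boss [(0.89, [456.0, -333.0, 23.0])]
crank_handle [(0.62, [518.0, -367.0, 35.0]), (0.53, [323.0, -293.0, 35.0])]
mould [(0.81, [370.0, -33.0, 1.0])]
jar [(0.68, [458.0, 308.0, 2.0])]
bur_stand [(0.83, [673.0, -302.0, 4.0])]
doming_block [(0.67, [685.0, 302.0, 1.0])]
crank_foot [(0.86, [333.0, -356.0, 3.0]), (0.66, [455.0, -337.0, 2.0])]
wrist [112. 621. 383.] 284.1
seat []
crank_boss []
crank_handle []
mould [(0.61, [457.0, 306.0, 1.0])]
jar [(0.61, [454.0, 305.0, 3.0])]
bur_stand []
doming_block []
crank_foot []
{'t': 1.35, 'qpos': [1.243, 0.423, 1.63, 0.0, 1.089, -0.019], 'qvel': [-0.0, 0.0, 0.0, -0.0, -0.002, 0.001], 'joint_torque': [-0.002, -54.457, -27.403, 0.064, 0.017, 0.0], 'ee_pos': [189.918, 595.422, 404.68], 'orientation': [0.242, 1.557, -0.242], 'ft_force': [1.115, 0.065, -0.556], 'moment': [-0.039, 0.039, -0.008], 'width': 87.575}
```

View images.

View pics/side0.png

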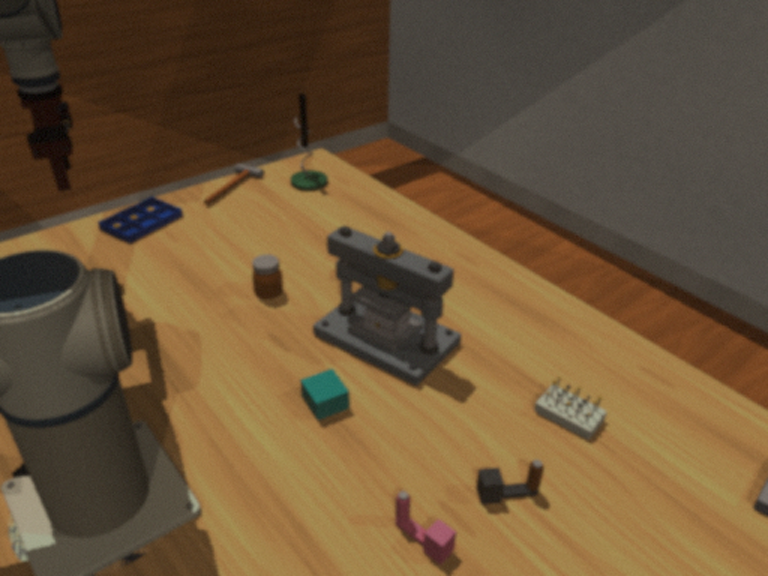

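View pics/top0.png

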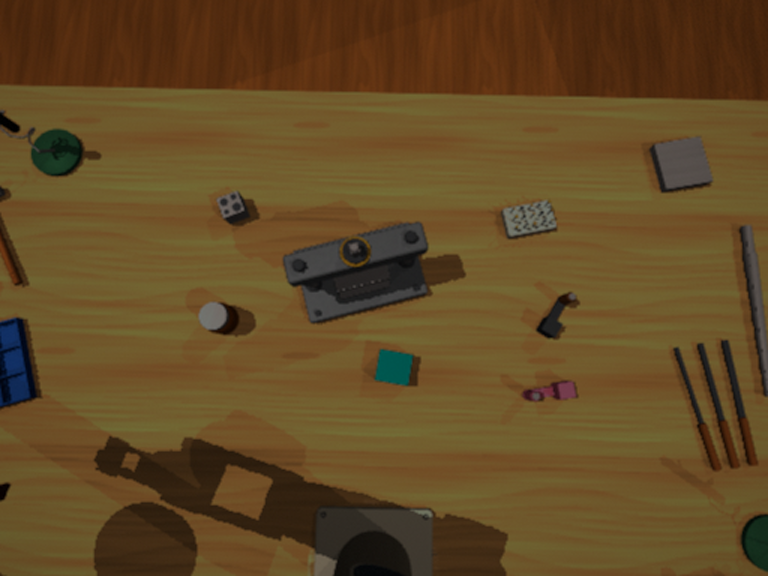

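```bash
python3 - <<'E'
import cv2
i=cv2.imread("pics/top0.png")
# crop region
c=i[380:520,330:560]; cv2.imwrite("pics/topcrop.png",cv2.resize(c,None,fx=3.4,fy=3.4,interpolation=cv2.INTER_CUBIC))
i=cv2.imread("pics/top0.png")
c=i[130:330,320:420]
E
python3 - <<'E'
from h import *
o=readout.get_obs(); print(o["t"]); T=cv2.Rodrigues(np.array(o["orientation"],float))[0]; print("tool",T.round(3))
c,K,R,t=cam("wrist"); C=-R.T@t; print("camaxes(cols world)",R.T.round(3)); print("cam in tool",T.T@(C-np.array(o["ee_pos"])))
c,K,R,t=cam("top")
def crop(c,uv,h,s,name):
    u,v=map(int,uv); save(name,c[max(0,v-h):v+h,max(0,u-h):u+h],s)
crop(c,(235,165),30,10,"nose_top.png"); crop(c,(372,215),32,9,"crank_top.png")
for p in [(456,-334,42),(518,-367,59),(558,40,232)]: print(p,proj(p,K,R,t).round(1))
c,K,R,t=cam("side")
crop(c,(342,322),32,9,"crank_side.png"); crop(c,(258,165),30,10,"nose_side.png")
for p in [(456,-334,42),(518,-367,59),(558,40,232)]: print(p,proj(p,K,R,t).round(1))
import glob
a=[cv2.resize(cv2.imread("pics/"+n),(390,290) if 0 else (380,280)) for n in ["nose_top.png","crank_top.png","nose_side.png","crank_side.png"]]
a=[cv2.resize(cv2.imread("pics/"+n),(290,290)) for n in ["nose_top.png","crank_top.png","nose_side.png","crank_side.png"]]
cv2.imwrite("pics/m0.png",np.vstack([np.hstack(a[:2]),np.hstack(a[2:])]))
E
```

```text
1.35
tool [[-0.     0.304  0.953]
 [-0.     0.953 -0.304]
 [-1.    -0.    -0.   ]]
camaxes(cols world) [[ 0.304  0.91   0.281]
 [ 0.953 -0.29  -0.091]
 [-0.001  0.295 -0.955]]
cam in tool [ 21.68133912   0.85330563 -81.73502399]
(456, -334, 42) [[367.6 216.9]]
(518, -367, 59) [[380.4 194.9]]
(558, 40, 232) [[234.8 164.4]]
(456, -334, 42) [[327.  317.4]]
(518, -367, 59) [[359.3 308. ]]
(558, 40, 232) [[257.5 155.3]]
```

View pics/m0.png

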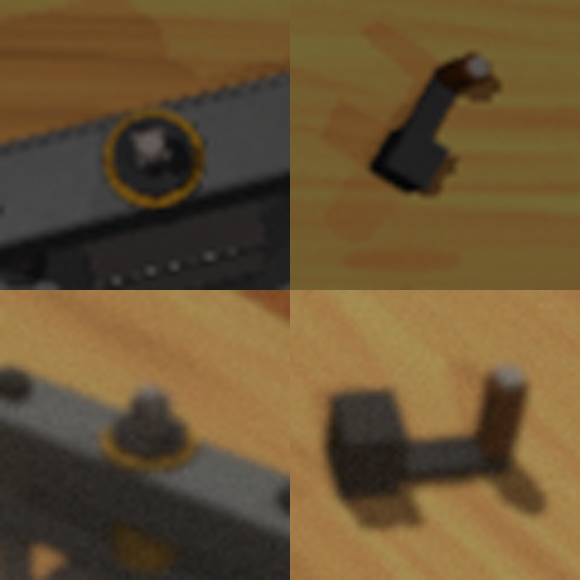

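Call:
{"api": "apply_moves", "payload": {"commands": [[[0.03,-0.045,0.01,-0.02],[0.06,-0.09,0.025,-0.04],[0.093,-0.135,0.04,-0.07],[0.126,-0.18,0.05,-0.1],[0.16,-0.225,0.06,-0.13],[0.19,-0.27,0.07,-0.16],[0.22,-0.315,0.075,-0.18],[0.25,-0.36,0.075,-0.2]]]}}

```text
t: 2.5
ee_pos: [440.7, 233.9, 480.5]
orientation: [0.4, 1.532, -0.398]
ft_force: [1.6, 0.2, 0.8]
width: 87.7
```

Call:
{"api": "apply_moves", "payload": {"commands": [[[0.032,-0.045,0,0],[0.064,-0.09,0,0],[0.096,-0.135,0,0],[0.128,-0.18,0,0],[0.145,-0.205,0,0],[0.153,-0.215,0,0],[0.153,-0.215,0,0]]]}}

```text
t: 3.38
ee_pos: [592.9, 20.4, 479.5]
orientation: [0.4, 1.534, -0.399]
ft_force: [0.5, 0.3, -0.2]
width: 88.1
```

```bash
python3 - <<'E'
from h import *
o=readout.get_obs(); print(o["t"],o["ee_pos"],o["qpos"],o["ft_force"])
c,K,R,t=cam("wrist"); save("w1.png",c,1.5); print((-R.T@t).round(1))
for l in ["seat","nose"]: print(l,[(round(x["conf"],2),np.round(x["position"]).tolist()) for x in models.place_of("wrist",l)][:3])
p=proj((558,40,232),K,R,t)[0]; print(p)
u,v=map(int,p); save("w1c.png",c[max(0,v-70):v+70,max(0,u-70):u+70],4)
np.savez("w1.npz",c=c,K=K,R=R,t=t)
E
```

```text
3.375 [592.93448188  20.36690472 479.49463432] [ 1.42275925e-02  3.00336716e-01  1.63000368e+00  2.43496651e-04
  1.21164668e+00 -1.04708628e+00] [ 0.5412314   0.28095016 -0.1833538 ]
[521.8  61.  457.8]
seat [(0.92, [558.0, 37.0, 208.0])]
nose [(0.85, [559.0, 36.0, 229.0])]
[255.70056951 157.74076718]
```

View pics/w1.png

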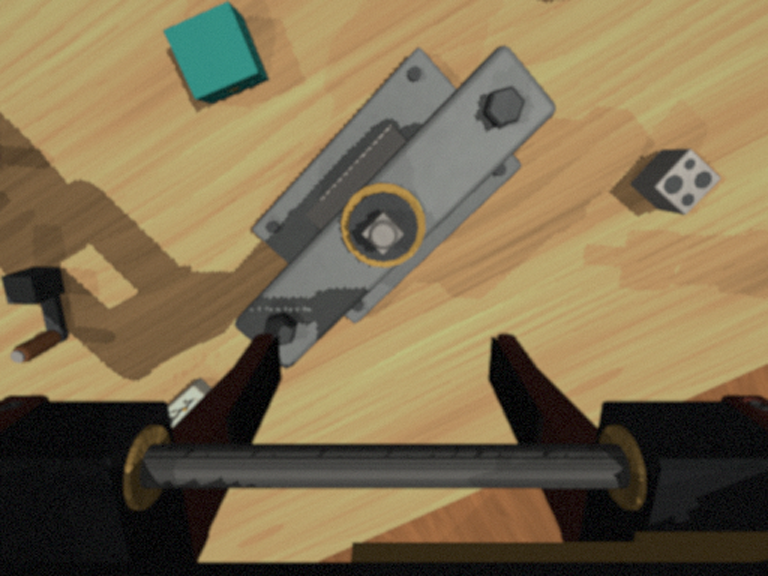

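View pics/w1c.png

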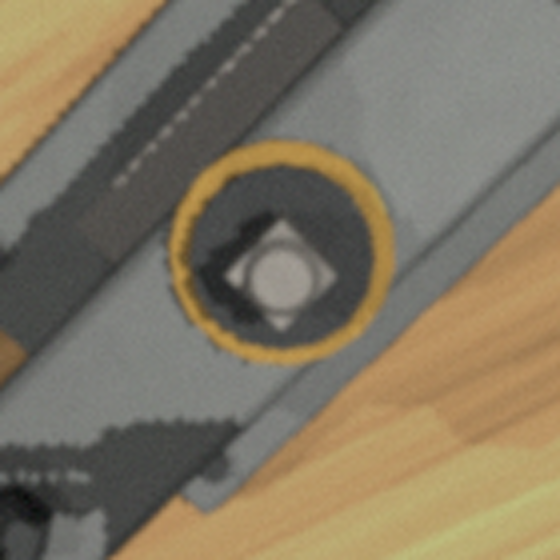

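```bash
python3 - <<'E'
from h import *
d=np.load("w1.npz"); K,R,t=d["K"],d["R"],d["t"]
u0,v0=255-70,157-70
f=lambda x,y:((x+.5)/4-.5+u0,(y+.5)/4-.5+v0)
print("nose",onplane(f(282,277),232,K,R,t))
P=[onplane(f(*q),227,K,R,t)[:2] for q in [(225,273),(283,217),(338,275),(282,330)]]
print(np.round(P,1),np.mean(P,0))
for i in range(4):
    e=P[(i+1)%4]-P[i]; print(np.linalg.norm(e).round(1),(np.degrees(np.arctan2(e[1],e[0]))%90).round(1))
print("ring",onplane(f(284,252),200,K,R,t))
# crank in wrist image
s=lambda x,y:((x+.5)/1.5-.5,(y+.5)/1.5-.5)
print(onplane(s(33,280),42,K,R,t),onplane(s(18,354),59,K,R,t))
E
```

```text
nose [556.45696108  40.33439584 232.        ]
[[550.8  30.1]
 [546.7  46. ]
 [562.5  50.1]
 [566.9  34.5]] [556.71416996  40.16249857]
16.4 14.6
16.3 14.5
16.3 15.9
16.7 15.2
ring [556.58928839  40.60037039 200.        ]
[ 453.15125606 -311.0008952    42.        ] [ 508.35867247 -364.98053564   59.        ]
```

Call:
{"api": "apply_moves", "payload": {"commands": [[[-0.015,-0.055,0,0],[-0.03,-0.11,0,0],[-0.046,-0.165,-0.02,0],[-0.062,-0.22,-0.055,0],[-0.077,-0.275,-0.09,0],[-0.092,-0.33,-0.12,0],[-0.103,-0.372,-0.13,0],[-0.103,-0.372,-0.13,0]]]}}

```text
t: 4.53
ee_pos: [488.9, -353.2, 348.5]
orientation: [0.402, 1.535, -0.401]
ft_force: [-0.3, 0.0, 0.8]
width: 87.6
```

```bash
python3 - <<'E'
from h import *
o=readout.get_obs(); print(o["t"],o["ee_pos"],o["qpos"],o["ft_force"])
c,K,R,t=cam("wrist"); save("w2.png",c,1.5); 
for l in ["crank_boss","crank_foot","crank_handle"]: print(l,[(round(x["conf"],2),np.round(x["position"]).tolist()) for x in models.place_of("wrist",l)][:3])
p=proj((487,-350,42),K,R,t)[0]; print(p)
u,v=map(int,p); save("w2c.png",c[max(0,v-90):v+90,max(0,u-90):u+90],4); print(u,v)
np.savez("w2.npz",c=c,K=K,R=R,t=t,uv=[u,v])
E
```

```text
4.525 [ 488.90307849 -353.16393841  348.46370716] [-6.45261372e-01  4.59678412e-01  1.72008140e+00 -2.65627215e-04
  9.63616863e-01 -1.70421787e+00] [-0.26810809  0.0215467   0.80688058]
crank_boss [(0.95, [456.0, -338.0, 23.0]), (0.93, [334.0, -354.0, 21.0])]
crank_foot [(0.95, [450.0, -333.0, -5.0]), (0.58, [333.0, -358.0, -4.0])]
crank_handle [(0.71, [510.0, -368.0, 34.0])]
[257.55982462 182.81347687]
257 182
```

View pics/w2c.png

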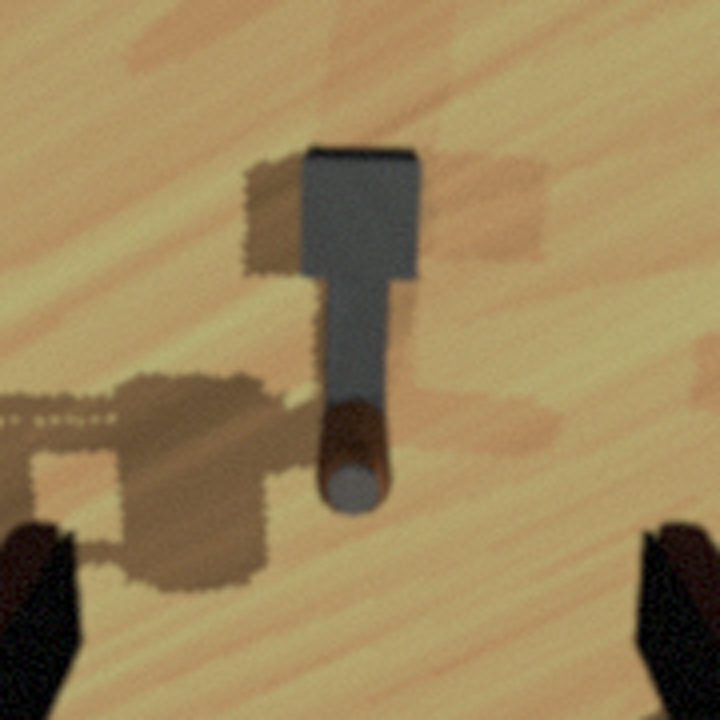

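```bash
python3 - <<'E'
from h import *
d=np.load("w2.npz"); K,R,t=d["K"],d["R"],d["t"]; u,v=d["uv"]
f=lambda x,y:((x+.5)/4-.5+u-90,(y+.5)/4-.5+v-90)
P=np.array([onplane(f(*q),42,K,R,t)[:2] for q in [(304,159),(418,159),(416,277),(303,276)]]); print(P.round(1),P.mean(0))
for i in range(4):
    e=P[(i+1)%4]-P[i]; print(np.linalg.norm(e).round(1),(np.degrees(np.arctan2(e[1],e[0]))%90).round(1))
h=onplane(f(353,489),60,K,R,t)[:2]; e=h-P.mean(0); print(h,np.linalg.norm(e),np.degrees(np.arctan2(e[1],e[0])))
o=readout.get_obs(); T=cv2.Rodrigues(np.array(o["orientation"],float))[0]; print(T.round(4), np.degrees(np.arctan2(T[1,2],T[0,2])))
E
```

```text
[[ 433.9 -337.2]
 [ 447.7 -312.7]
 [ 473.3 -327.1]
 [ 459.1 -352. ]] [ 453.48491623 -332.25545551]
28.1 60.7
29.5 60.6
28.7 60.2
29.2 59.4
[ 509.64154545 -365.83337519] 65.42968512523504 -30.876609403922977
[[ 6.000e-04  4.857e-01  8.741e-01]
 [-1.000e-04  8.741e-01 -4.857e-01]
 [-1.000e+00  2.000e-04  6.000e-04]] -29.05728921307358
```

Call:
{"api": "apply_moves", "payload": {"commands": [[[-0.02,0.01,-0.02,-0.01],[-0.036,0.019,-0.05,-0.02],[-0.036,0.019,-0.09,-0.02],[-0.036,0.019,-0.125,-0.02],[-0.036,0.019,-0.145,-0.02],[-0.036,0.019,-0.156,-0.02],[-0.036,0.019,-0.156,-0.02]]]}}

```text
t: 5.6
ee_pos: [454.2, -332.3, 193.7]
orientation: [0.414, 1.531, -0.414]
ft_force: [-0.2, 0.3, 0.9]
width: 88.0
```

Call:
{"api": "apply_moves", "payload": {"commands": [[[0,0,0,0],[0,0,0,0],[0,0,0,0],[0,0,0,0],[0,0,0,0]]], "gripper": 0.02}}

```text
t: 6.22
ee_pos: [453.9, -332.6, 193.7]
orientation: [0.414, 1.531, -0.415]
ft_force: [0.1, -0.1, 0.3]
width: 41.2
```

```bash
python3 - <<'E'
from h import *
c,K,R,t=cam("wrist"); save("w3.png",c,1.5); np.savez("w3.npz",c=c,K=K,R=R,t=t)
o=readout.get_obs(); print(o["t"],o["ee_pos"],o["orientation"],o["ft_force"],o["width"])
E
```

```text
6.275 [ 453.88950103 -332.59950701  193.69057915] [ 0.4145127   1.53074163 -0.41449696] [ 0.71370949 -0.45913758  0.68132441] 37.00469512762293
```

View pics/w3.png

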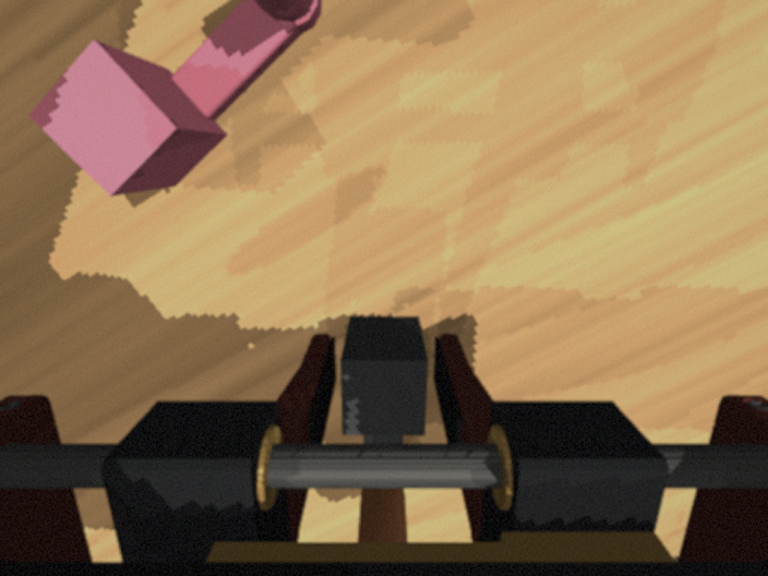

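Call:
{"api": "apply_moves", "payload": {"commands": [[[0,0,0,0],[0,0,0,0],[0,0,0,0]]], "gripper": 0.0}}

```text
t: 6.65
ee_pos: [453.9, -332.6, 193.7]
orientation: [0.414, 1.531, -0.414]
ft_force: [-0.2, -0.3, 0.8]
width: 30.2
```

```bash
python3 - <<'E'
from h import *
c,K,R,t=cam("wrist"); save("w4.png",c[180:330,180:330],4); np.savez("w4.npz",c=c,K=K,R=R,t=t)
o=readout.get_obs(); print(o["t"],o["ee_pos"],o["orientation"],o["ft_force"],o["width"])
E
```

```text
6.7 [ 453.86977643 -332.60441087  193.66001983] [ 0.41448659  1.53082676 -0.41451671] [ 0.32228665 -0.35837436  0.22524487] 29.837393751627772
```

View pics/w4.png

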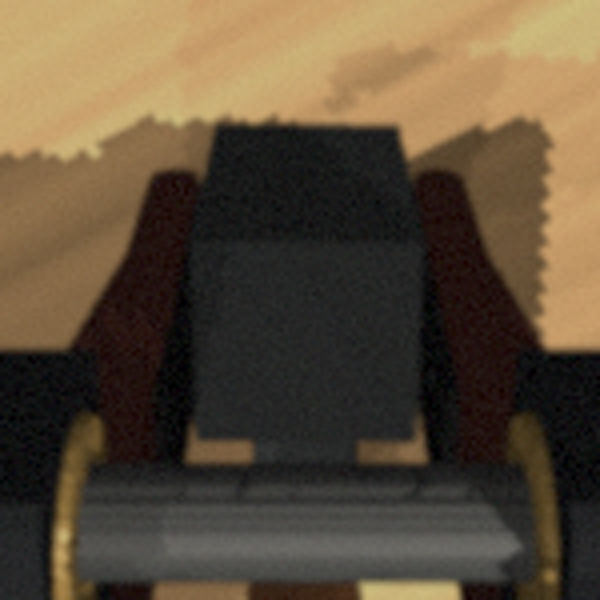

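```bash
python3 - <<'E'
from h import *
d=np.load("w4.npz"); K,R,t=d["K"],d["R"],d["t"]
f=lambda x,y:((x+.5)/4-.5+180,(y+.5)/4-.5+180)
P=np.array([onplane(f(*q),42,K,R,t)[:2] for q in [(192,240),(424,240),(416,438),(196,438)]]); print(P.round(1),P.mean(0))
o=readout.get_obs(); T=cv2.Rodrigues(np.array(o["orientation"],float))[0]
print((np.c_[P-np.array(o["ee_pos"])[:2],[0]*4]@T).round(1)) ; print(np.degrees(np.arctan2(T[1,2],T[0,2])))
e=T@np.array([0,0,1.]); print("foot edge low rear", [onplane(f(*q),0,K,R,t)[:2].round(1) for q in [(218,127),(398,127)]])
E
```

```text
[[ 433.1 -336.5]
 [ 447.9 -311.2]
 [ 473.2 -326.1]
 [ 458.3 -351.6]] [ 453.1345772  -331.35613507]
[[  0.  -13.8 -15.9]
 [  0.   15.5 -15.9]
 [ -0.   15.3  13.4]
 [ -0.  -14.2  13.4]]
-30.3023062984184
foot edge low rear [array([ 434.1, -337. ]), array([ 448.8, -311.8])]
```

Call:
{"api": "apply_moves", "payload": {"commands": [[[0,0,0.01,0],[0,0,0.03,0],[0,0,0.065,0],[0,0,0.11,0],[0,0,0.16,0],[0,0,0.205,0],[0,0,0.24,0],[0,0,0.256,0]]]}}

```text
t: 7.7
ee_pos: [453.7, -332.4, 452.9]
orientation: [0.413, 1.527, -0.415]
ft_force: [-0.1, -0.8, -4.3]
width: 29.9
```

```bash
python3 - <<'E'
from h import *
c,K,R,t=cam("wrist"); save("w5.png",c[180:384,130:384],3)
o=readout.get_obs(); print(o["t"],o["ee_pos"],o["ft_force"],o["moment"],o["width"])
c,K,R,t=cam("side"); p=proj((454,-333,280),K,R,t)[0]; u,v=map(int,p); save("s5.png",c[max(0,v-60):v+60,u-80:u+80],4)
E
```

```text
7.75 [ 453.99313213 -332.59689355  453.63498498] [ 1.70768563 -0.86224514 -2.08042293] [-0.01126007  0.01192986 -0.04510918] 29.8443375794945
```

View pics/w5.png

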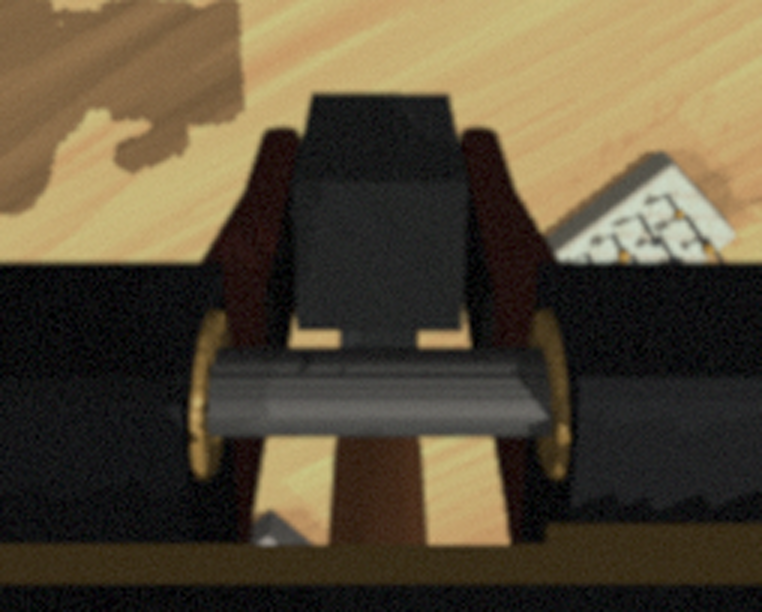

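View pics/s5.png

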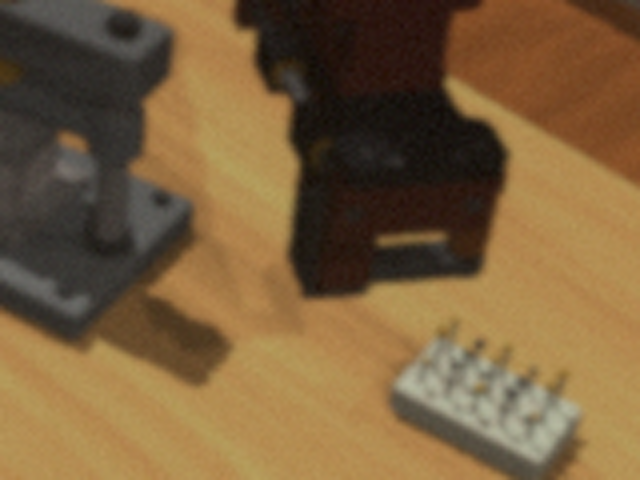

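Call:
{"api": "apply_moves", "payload": {"commands": [[[0.01,0.035,0.005,-0.08],[0.025,0.09,0.005,-0.2],[0.04,0.145,0.005,-0.34],[0.055,0.2,0.005,-0.48],[0.07,0.255,0.005,-0.62],[0.085,0.31,0.005,-0.74],[0.097,0.351,0.005,-0.78],[0.1027,0.3711,0.005,-0.78]]]}}

```text
t: 8.8
ee_pos: [556.5, 40.5, 452.8]
orientation: [1.011, 1.325, -1.014]
ft_force: [-1.7, -0.6, -3.8]
width: 29.7
```

Call:
{"api": "apply_moves", "payload": {"commands": [[[0,0,0,0],[0,0,0,0],[0,0,-0.008,0],[0,0,-0.012,0],[0,0,-0.012,0]]]}}

```text
t: 9.43
ee_pos: [556.4, 38.0, 442.1]
orientation: [1.014, 1.322, -1.015]
ft_force: [0.2, 0.7, -3.1]
width: 30.2
```

```bash
python3 - <<'E'
from h import *
o=readout.get_obs(); print(o["t"],o["ee_pos"],o["ft_force"],o["moment"],o["width"])
T=cv2.Rodrigues(np.array(o["orientation"],float))[0];print(np.degrees(np.arctan2(T[1,2],T[0,2])),T[:,0],o["qpos"])
c,K,R,t=cam("wrist"); save("w6.png",c,1.5); np.savez("w6.npz",c=c,K=K,R=R,t=t)
c,K,R,t=cam("side"); p=proj((557,40,232),K,R,t)[0]; u,v=map(int,p); save("s6.png",c[max(0,v-60):v+60,u-80:u+80],4)
E
```

```text
9.425 [556.42558426  37.99406438 442.09623365] [ 0.16020948  0.70220388 -3.08797097] [0.00893992 0.03777842 0.04281435] 30.221999216783296
-75.03059281471985 [-1.06773497e-03 -1.11376348e-04 -9.99999424e-01] [ 4.68521333e-02  2.82145141e-01  1.74560664e+00 -6.82132242e-05
  1.11491266e+00 -2.14383334e-01]
```

View pics/w6.png

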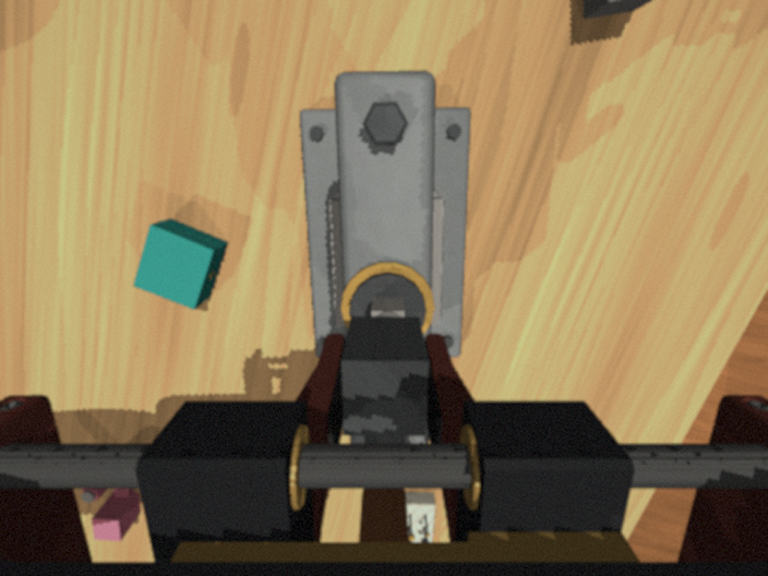

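View pics/s6.png

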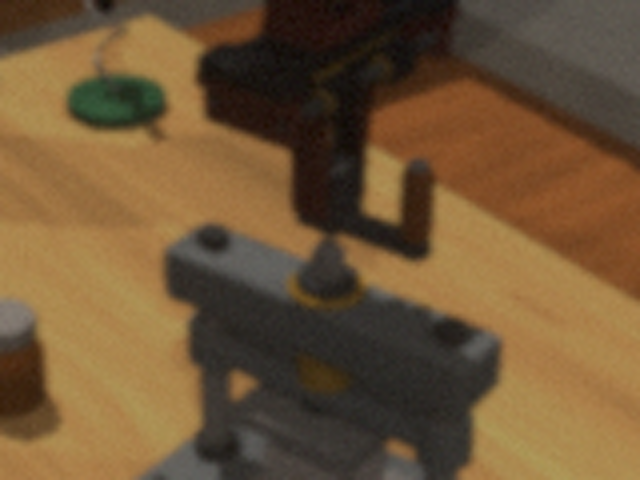

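```bash
python3 - <<'E'
from h import *
d=np.load("w6.npz"); K,R,t,c=d["K"],d["R"],d["t"],d["c"]
save("w6c.png",c[150:320,180:330],4.5)
s=lambda x,y:((x+.5)/1.5-.5,(y+.5)/1.5-.5)
T=cv2.Rodrigues(np.array([1.014,1.322,-1.015]))[0]; tcp=np.array([556.43,37.99,442.1])
for n,q,z in [("ringL",(342,306),200),("ringR",(433,306),200),("ringtop",(388,263),200),("bossL",(342,360),248.4+42),("bossR",(429,360),290.4)]:
    p=onplane(s(*q),z,K,R,t); print(n,p.round(1),((p-tcp)@T).round(1))
print(((np.array([556.6,40.3,0])-tcp)@T).round(1))
E
```

```text
ringL [532.9  34.6 200. ] [242.1 -23.4  -2.8]
ringR [581.2  47.6 200. ] [242.1  26.5  -2.9]
ringtop [551.   64.6 200. ] [242.1   1.8 -27.2]
bossL [538.3  49.8 290.4] [151.7 -14.3 -16.1]
bossR [566.7  57.4 290.4] [151.7  15.  -16.1]
[442.1   1.1  -2.2]
```

View pics/w6c.png

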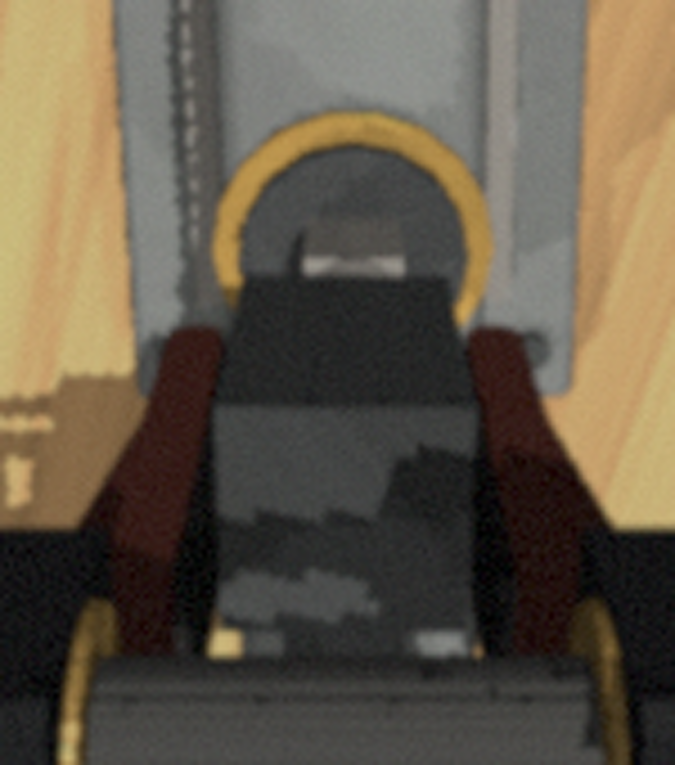

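Call:
{"api": "apply_moves", "payload": {"commands": [[[0.0007,0.0013,0,0],[0.0007,0.0013,-0.006,0],[0.0007,0.0013,-0.011,0],[0.0007,0.0013,-0.015,0],[0.0007,0.0013,-0.018,0],[0.0007,0.0013,-0.02,0],[0.0007,0.0013,-0.02,0]]]}}

```text
t: 10.4
ee_pos: [557.3, 39.8, 422.5]
orientation: [1.014, 1.322, -1.014]
ft_force: [-0.2, -0.4, -3.6]
width: 30.4
```

Call:
{"api": "apply_moves", "payload": {"commands": [[[0,0,-0.001,0],[0,0,-0.002,0],[0,0,-0.0025,0],[0,0,-0.0025,0]]]}}

```text
t: 10.9
ee_pos: [557.3, 39.8, 420.1]
orientation: [1.014, 1.322, -1.014]
ft_force: [0.5, 0.1, -4.6]
width: 29.6
```

Call:
{"api": "apply_moves", "payload": {"commands": [[[0,0,-0.001,0],[0,0,-0.002,0],[0,0,-0.003,0],[0,0,-0.003,0]]]}}

```text
t: 11.4
ee_pos: [557.3, 39.8, 417.0]
orientation: [1.014, 1.322, -1.014]
ft_force: [0.3, 0.2, -4.7]
width: 29.5
```

Call:
{"api": "apply_moves", "payload": {"commands": [[[0,0,-0.002,0],[0,0,-0.004,0],[0,0,-0.007,0],[0,0,-0.01,0],[0,0,-0.0125,0],[0,0,-0.014,0],[0,0,-0.014,0]]]}}

```text
t: 12.28
ee_pos: [557.3, 39.8, 403.0]
orientation: [1.014, 1.322, -1.014]
ft_force: [-0.1, 0.3, -3.8]
width: 30.1
```

Call:
{"api": "apply_moves", "payload": {"commands": [[[0,0,-0.0005,0],[0,0,-0.001,0],[0,0,-0.0015,0],[0,0,-0.002,0]]]}}

```text
t: 12.78
ee_pos: [557.3, 39.8, 401.2]
orientation: [1.014, 1.322, -1.014]
ft_force: [-0.6, -0.2, -4.0]
width: 29.6
```

Call:
{"api": "apply_moves", "payload": {"commands": [[[0,0,-0.0004,0],[0,0,-0.0008,0],[0,0,-0.0012,0],[0,0,-0.0012,0]]]}}

```text
t: 13.28
ee_pos: [557.3, 39.8, 400.6]
orientation: [1.014, 1.322, -1.014]
ft_force: [-3.2, -0.1, 5.5]
width: 29.7
```

Call:
{"api": "apply_moves", "payload": {"commands": [[[0,0,0.0005,0],[0,0,0.0005,0],[0,0,0.0005,0],[0,0,0.0005,0]]], "gripper": 0.06}}

```text
t: 13.78
ee_pos: [557.4, 39.8, 400.4]
orientation: [1.014, 1.322, -1.014]
ft_force: [-0.1, 0.5, -0.8]
width: 59.6
```

```bash
python3 - <<'E'
from h import *
o=readout.get_obs(); print(o["t"],o["ee_pos"],o["ft_force"],o["width"])
c,K,R,t=cam("wrist"); save("w7.png",c[150:320,180:330],4.5); np.savez("w7.npz",c=c,K=K,R=R,t=t)
c,K,R,t=cam("side"); p=proj((557,40,232),K,R,t)[0]; u,v=map(int,p); save("s7.png",c[max(0,v-60):v+60,u-80:u+80],4)
E
```

```text
13.775 [557.36622561  39.8264864  400.40631047] [-0.11556637  0.50029315 -0.78601925] 59.57873314446916
```

View pics/w7.png

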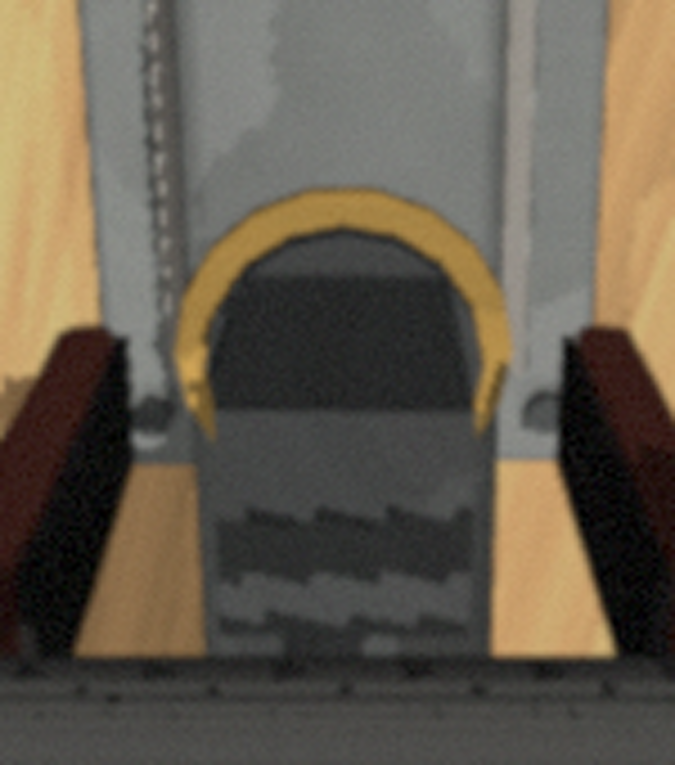

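View pics/s7.png

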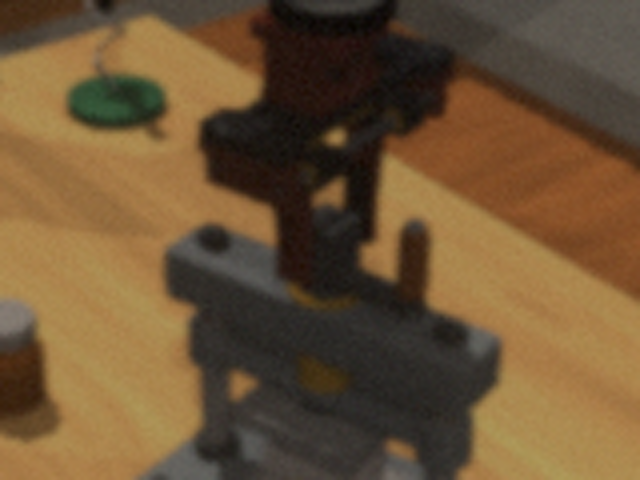

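Call:
{"api": "apply_moves", "payload": {"commands": [[[0.002,-0.008,0.004,0],[0.007,-0.025,0.0075,0],[0.012,-0.044,0.0075,0],[0.0155,-0.057,0.0075,0],[0.0165,-0.0616,0.0075,0],[0.0165,-0.0616,0.0075,0]]]}}

```text
t: 14.62
ee_pos: [573.8, -22.2, 407.8]
orientation: [1.015, 1.322, -1.015]
ft_force: [0.2, -0.2, 0.0]
width: 60.4
```

```bash
python3 - <<'E'
from h import *
o=readout.get_obs(); print(o["t"],o["ee_pos"],o["ft_force"],o["width"])
c,K,R,t=cam("wrist"); save("w8.png",c,1.5); np.savez("w8.npz",c=c,K=K,R=R,t=t)
E
```

```text
14.625 [573.79906726 -22.21463526 407.77955737] [ 0.17521168 -0.21869102  0.03067958] 60.41324649034958
```

View pics/w8.png

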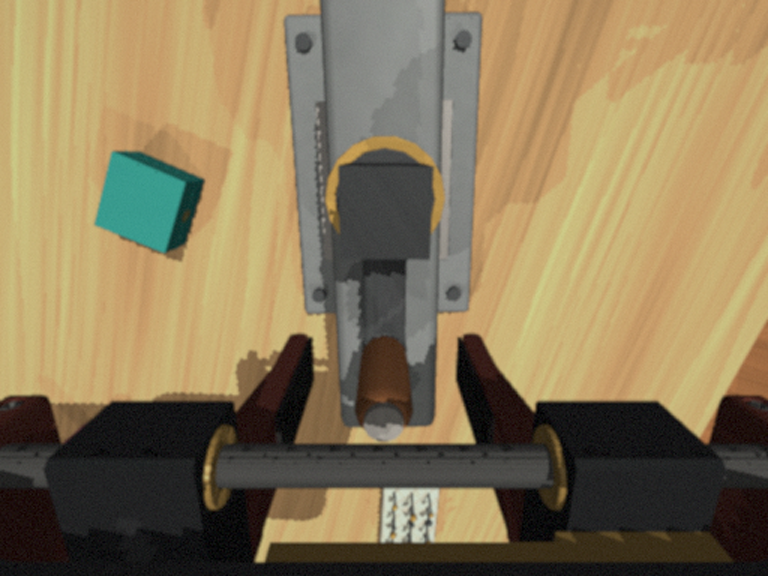

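Call:
{"api": "apply_moves", "payload": {"commands": [[[0,0,0,0],[0,0,0,0],[0,0,0,0],[0,0,0,0],[0,0,0,0],[0,0,0,0]]], "gripper": 0.0}}

```text
t: 15.42
ee_pos: [573.8, -21.7, 407.9]
orientation: [1.014, 1.322, -1.014]
ft_force: [-0.9, 0.3, -0.2]
width: 19.3
```

```bash
python3 - <<'E'
from h import *
o=readout.get_obs(); print(o["t"],o["ee_pos"],o["ft_force"],o["moment"],o["width"])
d=np.load("w8.npz"); K,R,t=d["K"],d["R"],d["t"]
s=lambda x,y:((x+.5)/1.5-.5,(y+.5)/1.5-.5)
print("handle top",onplane(s(383,420),266,K,R,t)); 
P=[onplane(s(*q),249,K,R,t)[:2] for q in [(338,163),(432,163),(434,260),(340,260)]]; print(np.mean(P,0), np.round(P,1))
E
```

```text
15.425 [573.8033441  -21.74162975 407.94819331] [-0.91590765  0.27736922 -0.248491  ] [0.04275992 0.09846205 0.01531267] 19.323177286421107
handle top [573.52473153 -22.86661747 266.        ]
[557.66523677  40.14632697] [[539.3  51.2]
 [567.4  58.7]
 [577.   29.4]
 [547.   21.3]]
```

```bash
cat > wp.py <<'E'
import sys, numpy as np
# args: start cumulative cw deg, list of cumulative cw degs -> offsets from start
r=65.0; a0=-75.1
f=lambda g: r*np.array([np.cos(np.radians(a0-g)),np.sin(np.radians(a0-g))])
g=[float(x) for x in sys.argv[1:]]
print([[round(float(v)/1000,4) for v in f(x)-f(g[0])]+[0,0] for x in g[1:]])
a=np.radians(a0-g[-1]); print("axis-from-handle dir, tangent cw:",(np.round([np.sin(a),-np.cos(a)],3)), "radial", np.round([np.cos(a),np.sin(a)],3), "expect abs", (np.array([557.2,40.7])+f(g[-1])).round(1))
E
python3 wp.py 0 2 5 9 14 20 27 34 40
```

```text
[[-0.0022, -0.0005, 0, 0], [-0.0055, -0.0012, 0, 0], [-0.01, -0.0018, 0, 0], [-0.0157, -0.0022, 0, 0], [-0.0225, -0.0019, 0, 0], [-0.0303, -0.0007, 0, 0], [-0.038, 0.0014, 0, 0], [-0.0443, 0.004, 0, 0]]
axis-from-handle dir, tangent cw: [-0.906  0.424] radial [-0.424 -0.906] expect abs [529.6 -18.2]
```

Call:
{"api": "apply_moves", "payload": {"commands": [[[-0.0022,-0.0005,0,0],[-0.0055,-0.0012,0,0],[-0.01,-0.0018,0,0],[-0.0157,-0.0022,0,0],[-0.0225,-0.0019,0,0],[-0.0303,-0.0007,0,0],[-0.038,0.0014,0,0],[-0.0443,0.004,0,0]]]}}

```text
t: 16.42
ee_pos: [529.7, -17.9, 408.3]
orientation: [1.015, 1.319, -1.013]
ft_force: [5.7, 0.1, -3.5]
width: 19.1
```

```bash
python3 wp.py 40 48 56 64 72 80 88 96 104;python3 wp.py 104 114 124 134 144 154 164 174 184
```

```text
[[-0.0079, 0.0044, 0, 0], [-0.0152, 0.0099, 0, 0], [-0.0216, 0.0163, 0, 0], [-0.027, 0.0236, 0, 0], [-0.0314, 0.0315, 0, 0], [-0.0346, 0.04, 0, 0], [-0.0366, 0.0488, 0, 0], [-0.0374, 0.0578, 0, 0]]
axis-from-handle dir, tangent cw: [-0.016  1.   ] radial [-1.    -0.016] expect abs [492.2  39.7]
[[0.0008, 0.0113, 0, 0], [0.0036, 0.0223, 0, 0], [0.0082, 0.0326, 0, 0], [0.0145, 0.042, 0, 0], [0.0224, 0.0502, 0, 0], [0.0316, 0.0568, 0, 0], [0.0418, 0.0617, 0, 0], [0.0527, 0.0648, 0, 0]]
axis-from-handle dir, tangent cw: [0.982 0.189] radial [-0.189  0.982] expect abs [544.9 104.5]
```

Call:
{"api": "apply_moves", "payload": {"commands": [[[-0.0079,0.0044,0,0],[-0.0152,0.0099,0,0],[-0.0216,0.0163,0,0],[-0.027,0.0236,0,0],[-0.0314,0.0315,0,0],[-0.0346,0.04,0,0],[-0.0366,0.0488,0,0],[-0.0374,0.0578,0,0]]]}}

```text
t: 17.42
ee_pos: [491.8, 39.6, 408.2]
orientation: [1.012, 1.32, -1.015]
ft_force: [2.3, -4.1, -0.8]
width: 19.1
```

```bash
python3 - <<'E'
from h import *
o=readout.get_obs(); print(o["t"],o["ee_pos"],o["ft_force"],o["moment"],o["width"])
c,K,R,t=cam("wrist"); save("w9.png",c,1.2)
E
```

```text
17.425 [491.79438518  39.57375061 408.17736265] [ 2.26888969 -4.13128197 -0.78051254] [-0.97175905 -0.46165378 -0.07214901] 19.13938232460527
```

View pics/w9.png

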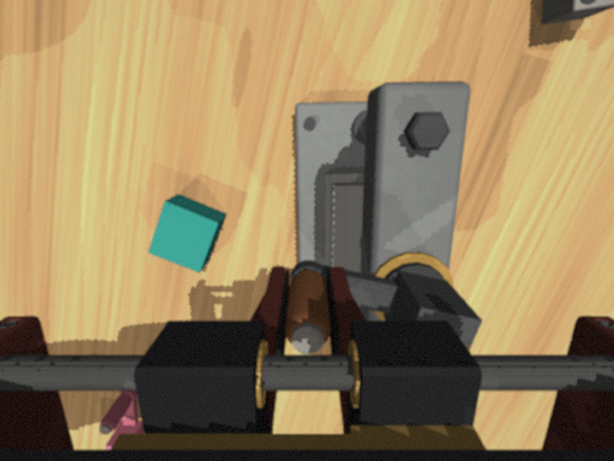

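Crank follows well, the handle is at (310,310) and the boss has turned. Continue.

Call:
{"api": "apply_moves", "payload": {"commands": [[[0.0008,0.0113,0,0],[0.0036,0.0223,0,0],[0.0082,0.0326,0,0],[0.0145,0.042,0,0],[0.0224,0.0502,0,0],[0.0316,0.0568,0,0],[0.0418,0.0617,0,0],[0.0527,0.0648,0,0]]]}}

```text
t: 18.48
ee_pos: [543.9, 104.9, 408.0]
orientation: [1.012, 1.325, -1.017]
ft_force: [-5.2, -1.4, 4.5]
width: 19.5
```

```bash
python3 wp.py 184 194 204 214 224 234 244 254 264;python3 wp.py 264 274 284 294 304 314 324 334 344;python3 wp.py 344 354 364 374 384 394 404 414 424;python3 wp.py 424 434 444 454 464 474 484 494 504;python3 wp.py 504 514 524 534 544 554 564 574 584; python3 wp.py 584 594 604 614 624 632 640 646 650
```

```text
[[0.0113, 0.0012, 0, 0], [0.0226, 0.0004, 0, 0], [0.0336, -0.0024, 0, 0], [0.0439, -0.007, 0, 0], [0.0533, -0.0134, 0, 0], [0.0614, -0.0213, 0, 0], [0.0681, -0.0304, 0, 0], [0.073, -0.0406, 0, 0]]
axis-from-handle dir, tangent cw: [ 0.357 -0.934] radial [0.934 0.357] expect abs [617.9  63.9]
[[0.0031, -0.0109, 0, 0], [0.0043, -0.0222, 0, 0], [0.0035, -0.0335, 0, 0], [0.0007, -0.0445, 0, 0], [-0.0039, -0.0548, 0, 0], [-0.0103, -0.0642, 0, 0], [-0.0182, -0.0723, 0, 0], [-0.0273, -0.079, 0, 0]]
axis-from-handle dir, tangent cw: [-0.858 -0.514] radial [ 0.514 -0.858] expect abs [590.6 -15.1]
[[-0.0102, -0.0049, 0, 0], [-0.0211, -0.0081, 0, 0], [-0.0324, -0.0092, 0, 0], [-0.0437, -0.0084, 0, 0], [-0.0546, -0.0056, 0, 0], [-0.065, -0.001, 0, 0], [-0.0744, 0.0053, 0, 0], [-0.0825, 0.0132, 0, 0]]
axis-from-handle dir, tangent cw: [-0.655  0.756] radial [-0.756 -0.655] expect abs [508.1  -1.9]
[[-0.0066, 0.0092, 0, 0], [-0.0116, 0.0194, 0, 0], [-0.0147, 0.0303, 0, 0], [-0.0159, 0.0415, 0, 0], [-0.0151, 0.0528, 0, 0], [-0.0123, 0.0638, 0, 0], [-0.0077, 0.0742, 0, 0], [-0.0013, 0.0836, 0, 0]]
axis-from-handle dir, tangent cw: [0.631 0.776] radial [-0.776  0.631] expect abs [506.8  81.7]
[[0.0079, 0.0081, 0, 0], [0.0171, 0.0148, 0, 0], [0.0273, 0.0197, 0, 0], [0.0382, 0.0228, 0, 0], [0.0494, 0.024, 0, 0], [0.0607, 0.0232, 0, 0], [0.0717, 0.0204, 0, 0], [0.0821, 0.0158, 0, 0]]
axis-from-handle dir, tangent cw: [ 0.874 -0.486] radial [0.486 0.874] expect abs [588.8  97.5]
[[0.0094, -0.0064, 0, 0], [0.0175, -0.0142, 0, 0], [0.0242, -0.0234, 0, 0], [0.0291, -0.0336, 0, 0], [0.0317, -0.0423, 0, 0], [0.0332, -0.0512, 0, 0], [0.0334, -0.058, 0, 0], [0.0331, -0.0626, 0, 0]]
axis-from-handle dir, tangent cw: [-0.089 -0.996] radial [ 0.996 -0.089] expect abs [621.9  34.9]
```

Call:
{"api": "apply_moves", "payload": {"commands": [[[0.0113,0.0012,0,0],[0.0226,0.0004,0,0],[0.0336,-0.0024,0,0],[0.0439,-0.007,0,0],[0.0533,-0.0134,0,0],[0.0614,-0.0213,0,0],[0.0681,-0.0304,0,0],[0.073,-0.0406,0,0]]]}}

```text
t: 19.48
ee_pos: [617.6, 64.8, 408.1]
orientation: [1.015, 1.324, -1.014]
ft_force: [-1.7, 4.8, 2.0]
width: 19.5
```

Call:
{"api": "apply_moves", "payload": {"commands": [[[0.0031,-0.0109,0,0],[0.0043,-0.0222,0,0],[0.0035,-0.0335,0,0],[0.0007,-0.0445,0,0],[-0.0039,-0.0548,0,0],[-0.0103,-0.0642,0,0],[-0.0182,-0.0723,0,0],[-0.0273,-0.079,0,0]]]}}

```text
t: 20.48
ee_pos: [590.5, -14.6, 408.1]
orientation: [1.016, 1.321, -1.012]
ft_force: [2.4, 4.5, -1.4]
width: 19.6
```

Call:
{"api": "apply_moves", "payload": {"commands": [[[-0.0102,-0.0049,0,0],[-0.0211,-0.0081,0,0],[-0.0324,-0.0092,0,0],[-0.0437,-0.0084,0,0],[-0.0546,-0.0056,0,0],[-0.065,-0.001,0,0],[-0.0744,0.0053,0,0],[-0.0825,0.0132,0,0]]]}}

```text
t: 21.48
ee_pos: [508.0, -1.9, 408.2]
orientation: [1.014, 1.32, -1.013]
ft_force: [4.9, -2.5, -2.3]
width: 19.4
```

```bash
python3 - <<'E'
from h import *
o=readout.get_obs(); print(o["t"],o["ee_pos"],o["ft_force"],o["moment"],o["width"])
c,K,R,t=cam("wrist"); save("w10.png",c,1.2)
c,K,R,t=cam("side"); p=proj((557,40,150),K,R,t)[0]; u,v=map(int,p); save("s10.png",c[max(0,v-75):v+75,u-80:u+80],4)
E
```

```text
21.475 [508.03268576  -1.91076387 408.24129825] [ 4.94129927 -2.52180061 -2.32262629] [-0.51174478 -0.9881806   0.01594095] 19.38351894345062
```

View pics/w10.png

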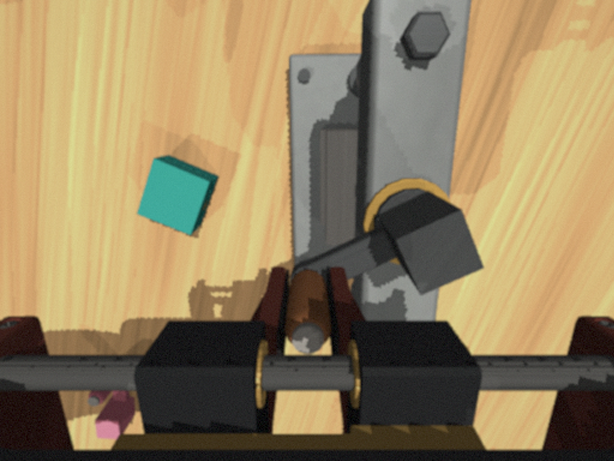

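View pics/s10.png

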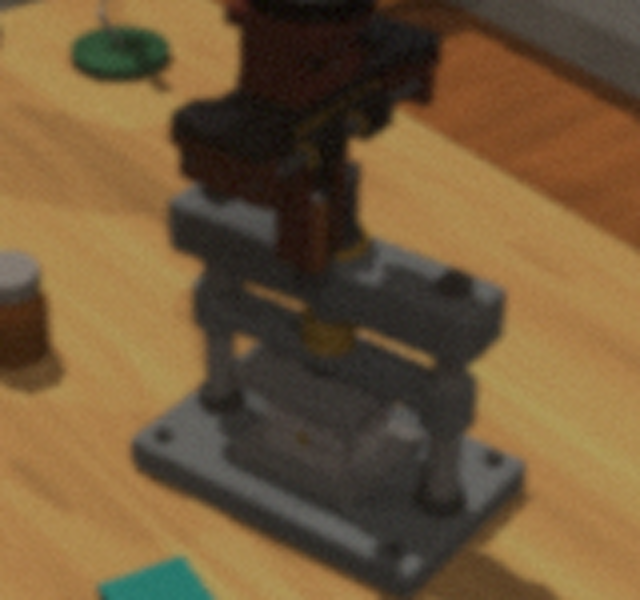

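Call:
{"api": "apply_moves", "payload": {"commands": [[[-0.0066,0.0092,0,0],[-0.0116,0.0194,0,0],[-0.0147,0.0303,0,0],[-0.0159,0.0415,0,0],[-0.0151,0.0528,0,0],[-0.0123,0.0638,0,0],[-0.0077,0.0742,0,0],[-0.0013,0.0836,0,0]]]}}

```text
t: 22.58
ee_pos: [506.2, 81.7, 408.0]
orientation: [1.012, 1.323, -1.017]
ft_force: [-0.9, -4.9, 4.1]
width: 19.9
```

Call:
{"api": "apply_moves", "payload": {"commands": [[[0.0079,0.0081,0,0],[0.0171,0.0148,0,0],[0.0273,0.0197,0,0],[0.0382,0.0228,0,0],[0.0494,0.024,0,0],[0.0607,0.0232,0,0],[0.0717,0.0204,0,0],[0.0821,0.0158,0,0]]]}}

```text
t: 23.58
ee_pos: [588.4, 98.2, 408.0]
orientation: [1.014, 1.325, -1.015]
ft_force: [-4.7, 2.0, 4.3]
width: 19.4
```

Call:
{"api": "apply_moves", "payload": {"commands": [[[0.0094,-0.0064,0,0],[0.0175,-0.0142,0,0],[0.0242,-0.0234,0,0],[0.0291,-0.0336,0,0],[0.0317,-0.0423,0,0],[0.0332,-0.0512,0,0],[0.0334,-0.058,0,0],[0.0331,-0.0626,0,0]]]}}

```text
t: 24.58
ee_pos: [621.8, 35.2, 408.0]
orientation: [1.015, 1.323, -1.014]
ft_force: [-0.3, 5.0, 1.7]
width: 19.1
```

```bash
python3 wp.py 650 653 656 659 662 665 668 671 674; python3 wp.py 674 677 680 683 686 689 692
```

```text
[[-0.0004, -0.0034, 0, 0], [-0.001, -0.0067, 0, 0], [-0.0017, -0.0101, 0, 0], [-0.0026, -0.0133, 0, 0], [-0.0037, -0.0166, 0, 0], [-0.005, -0.0197, 0, 0], [-0.0064, -0.0228, 0, 0], [-0.0079, -0.0258, 0, 0]]
axis-from-handle dir, tangent cw: [-0.486 -0.874] radial [ 0.874 -0.486] expect abs [614.    9.1]
[[-0.0017, -0.0029, 0, 0], [-0.0036, -0.0058, 0, 0], [-0.0056, -0.0085, 0, 0], [-0.0078, -0.0111, 0, 0], [-0.0101, -0.0136, 0, 0], [-0.0125, -0.016, 0, 0]]
axis-from-handle dir, tangent cw: [-0.733 -0.681] radial [ 0.681 -0.733] expect abs [601.4  -6.9]
```

Call:
{"api": "apply_moves", "payload": {"commands": [[[-0.0004,-0.0034,0,0],[-0.001,-0.0067,0,0],[-0.0017,-0.0101,0,0],[-0.0026,-0.0133,0,0],[-0.0037,-0.0166,0,0],[-0.005,-0.0197,0,0],[-0.0064,-0.0228,0,0],[-0.0079,-0.0258,0,0]]]}}

```text
t: 25.58
ee_pos: [613.9, 9.6, 408.0]
orientation: [1.015, 1.322, -1.014]
ft_force: [0.2, 6.1, 2.1]
width: 19.3
```

Call:
{"api": "apply_moves", "payload": {"commands": [[[-0.0017,-0.0029,0,0],[-0.0036,-0.0058,0,0],[-0.0056,-0.0085,0,0],[-0.0078,-0.0111,0,0],[-0.0101,-0.0136,0,0],[-0.0125,-0.016,0,0]]]}}

```text
t: 26.32
ee_pos: [601.5, -6.3, 408.0]
orientation: [1.015, 1.322, -1.013]
ft_force: [1.0, 5.8, 1.1]
width: 19.7
```

```bash
python3 - <<'E'
from h import *
o=readout.get_obs(); print(o["t"],o["ee_pos"],o["ft_force"],o["moment"])
c,K,R,t=cam("side"); p=proj((557,40,110),K,R,t)[0]; u,v=map(int,p); save("s11.png",c[max(0,v-50):v+50,u-65:u+65],6)
E
for s in 692 704 716 728 740 752 764 776 788 800 812 824 836 848; do python3 wp.py $s $((s+3)) $((s+6)) $((s+9)) $((s+12)); done
```

```text
26.325 [601.53061004  -6.31776458 407.99820623] [1.00627924 5.82843722 1.14065793] [ 1.02641448 -0.18115437  0.03164908]
[[-0.0026, -0.0023, 0, 0], [-0.0052, -0.0044, 0, 0], [-0.008, -0.0063, 0, 0], [-0.0109, -0.0082, 0, 0]]
axis-from-handle dir, tangent cw: [-0.858 -0.514] radial [ 0.514 -0.858] expect abs [590.6 -15.1]
[[-0.003, -0.0017, 0, 0], [-0.006, -0.0032, 0, 0], [-0.0091, -0.0045, 0, 0], [-0.0123, -0.0057, 0, 0]]
axis-from-handle dir, tangent cw: [-0.946 -0.324] radial [ 0.324 -0.946] expect abs [578.3 -20.8]
[[-0.0032, -0.001, 0, 0], [-0.0065, -0.0019, 0, 0], [-0.0099, -0.0025, 0, 0], [-0.0132, -0.003, 0, 0]]
axis-from-handle dir, tangent cw: [-0.993 -0.12 ] radial [ 0.12  -0.993] expect abs [565.  -23.8]
[[-0.0034, -0.0003, 0, 0], [-0.0068, -0.0005, 0, 0], [-0.0102, -0.0004, 0, 0], [-0.0136, -0.0002, 0, 0]]
axis-from-handle dir, tangent cw: [-0.996  0.089] radial [-0.089 -0.996] expect abs [551.4 -24. ]
[[-0.0034, 0.0004, 0, 0], [-0.0067, 0.001, 0, 0], [-0.0101, 0.0017, 0, 0], [-0.0133, 0.0026, 0, 0]]
axis-from-handle dir, tangent cw: [-0.956  0.294] radial [-0.294 -0.956]
[... 1079 characters left out ...]
, 0], [-0.0016, 0.0135, 0, 0]]
axis-from-handle dir, tangent cw: [-0.016  1.   ] radial [-1.    -0.016] expect abs [492.2  39.7]
[[0.0, 0.0034, 0, 0], [0.0002, 0.0068, 0, 0], [0.0006, 0.0102, 0, 0], [0.0012, 0.0135, 0, 0]]
axis-from-handle dir, tangent cw: [0.193 0.981] radial [-0.981  0.193] expect abs [493.4  53.2]
[[0.0007, 0.0033, 0, 0], [0.0017, 0.0066, 0, 0], [0.0027, 0.0098, 0, 0], [0.004, 0.013, 0, 0]]
axis-from-handle dir, tangent cw: [0.392 0.92 ] radial [-0.92   0.392] expect abs [497.4  66.2]
[[0.0014, 0.0031, 0, 0], [0.003, 0.0061, 0, 0], [0.0047, 0.009, 0, 0], [0.0066, 0.0119, 0, 0]]
axis-from-handle dir, tangent cw: [0.575 0.818] radial [-0.818  0.575] expect abs [504.   78.1]
```

View pics/s11.png

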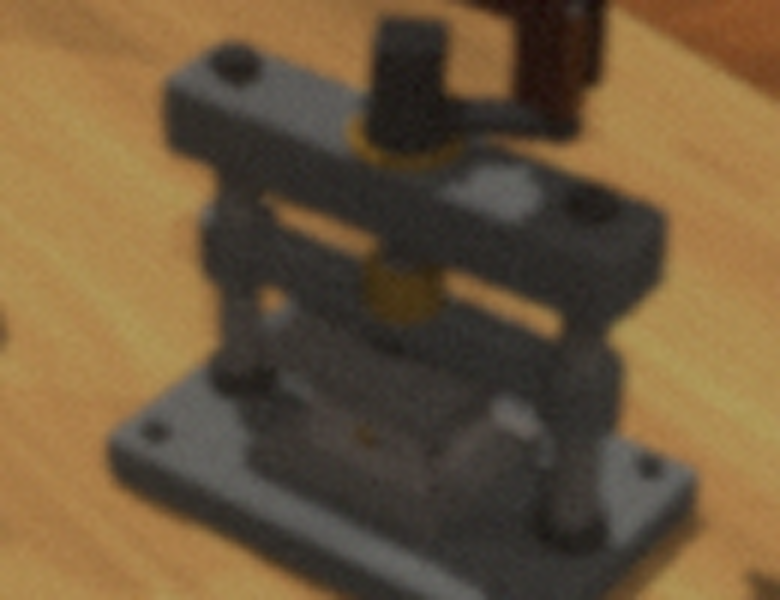

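Call:
{"api": "apply_moves", "payload": {"commands": [[[-0.0026,-0.0023,0,0],[-0.0052,-0.0044,0,0],[-0.008,-0.0063,0,0],[-0.0109,-0.0082,0,0]]]}}

```text
t: 26.88
ee_pos: [590.8, -14.5, 408.0]
orientation: [1.015, 1.321, -1.013]
ft_force: [1.9, 6.3, 0.9]
width: 19.2
```

Call:
{"api": "apply_moves", "payload": {"commands": [[[-0.003,-0.0017,0,0],[-0.006,-0.0032,0,0],[-0.0091,-0.0045,0,0],[-0.0123,-0.0057,0,0]]]}}

```text
t: 27.38
ee_pos: [578.6, -20.2, 408.0]
orientation: [1.015, 1.321, -1.013]
ft_force: [3.0, 5.7, -0.8]
width: 19.3
```

Call:
{"api": "apply_moves", "payload": {"commands": [[[-0.0032,-0.001,0,0],[-0.0065,-0.0019,0,0],[-0.0099,-0.0025,0,0],[-0.0132,-0.003,0,0]]]}}

```text
t: 27.88
ee_pos: [565.6, -23.3, 408.1]
orientation: [1.015, 1.32, -1.012]
ft_force: [3.9, 5.0, -2.0]
width: 19.3
```

Call:
{"api": "apply_moves", "payload": {"commands": [[[-0.0034,-0.0003,0,0],[-0.0068,-0.0005,0,0],[-0.0102,-0.0004,0,0],[-0.0136,-0.0002,0,0]]]}}

```text
t: 28.38
ee_pos: [552.2, -23.8, 408.1]
orientation: [1.015, 1.319, -1.012]
ft_force: [6.0, 3.9, -2.0]
width: 19.7
```

Call:
{"api": "apply_moves", "payload": {"commands": [[[-0.0034,0.0004,0,0],[-0.0067,0.001,0,0],[-0.0101,0.0017,0,0],[-0.0133,0.0026,0,0]]]}}

```text
t: 28.88
ee_pos: [539.0, -21.4, 408.2]
orientation: [1.015, 1.318, -1.012]
ft_force: [5.3, 1.6, -2.5]
width: 19.3
```

Call:
{"api": "apply_moves", "payload": {"commands": [[[-0.0032,0.0011,0,0],[-0.0064,0.0023,0,0],[-0.0095,0.0038,0,0],[-0.0125,0.0053,0,0]]]}}

```text
t: 29.38
ee_pos: [526.5, -16.3, 408.2]
orientation: [1.014, 1.318, -1.013]
ft_force: [5.9, 0.0, -2.6]
width: 19.3
```

```bash
python3 - <<'E'
from h import *
o=readout.get_obs(); print(o["t"],o["ee_pos"],o["ft_force"],o["moment"])
c,K,R,t=cam("side"); p=proj((557,40,110),K,R,t)[0]; u,v=map(int,p); save("s12.png",c[max(0,v-50):v+50,u-65:u+65],6)
E
```

```text
29.375 [526.50083831 -16.33138198 408.22652947] [ 5.88457542  0.02999783 -2.63712954] [-0.07514949 -1.00151473  0.04678987]
```

View pics/s12.png

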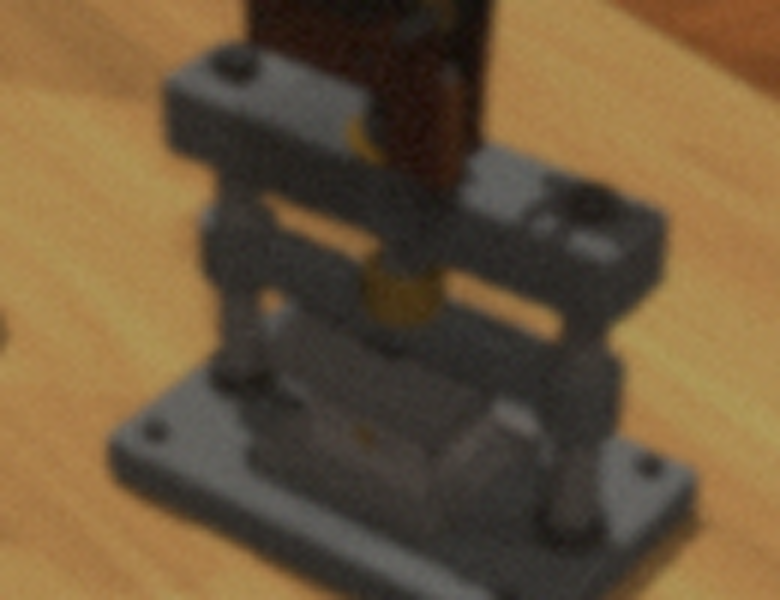

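Call:
{"api": "apply_moves", "payload": {"commands": [[[-0.0029,0.0017,0,0],[-0.0058,0.0036,0,0],[-0.0085,0.0056,0,0],[-0.0111,0.0078,0,0]]]}}

```text
t: 29.92
ee_pos: [515.2, -8.7, 408.2]
orientation: [1.013, 1.319, -1.013]
ft_force: [4.3, -1.9, -0.2]
width: 19.4
```

```bash
cat > tf.py <<'E'
import sys
from h import *
g=float(sys.argv[1]); a=np.radians(-75.1-g); tg=np.array([np.sin(a),-np.cos(a)]); rd=np.array([np.cos(a),np.sin(a)])
o=readout.get_obs(); F=np.array(o["ft_force"])[:2]; M=np.array(o["moment"]); FM=np.array([-M[1],M[0]])/0.18
print(round(o["t"],3),"tang F %.2f M %.2f  rad F %.2f M %.2f"%(-F@tg,-FM@tg,F@rd,FM@rd))
E
python3 tf.py 776
```

```text
29.925 tang F 4.47 M 5.36  rad F -1.41 M -0.82
```

Call:
{"api": "apply_moves", "payload": {"commands": [[[-0.0025,0.0023,0,0],[-0.0049,0.0047,0,0],[-0.0071,0.0073,0,0],[-0.0093,0.01,0,0]]]}}

```text
t: 30.42
ee_pos: [505.7, 1.1, 408.2]
orientation: [1.013, 1.319, -1.014]
ft_force: [3.1, -3.7, 0.2]
width: 19.4
```

```bash
python3 tf.py 788
```

```text
30.425 tang F 4.81 M 5.59  rad F -0.30 M -0.40
```

Call:
{"api": "apply_moves", "payload": {"commands": [[[-0.002,0.0028,0,0],[-0.0038,0.0056,0,0],[-0.0055,0.0086,0,0],[-0.007,0.0117,0,0]]]}}

```text
t: 30.92
ee_pos: [498.5, 12.9, 408.2]
orientation: [1.012, 1.32, -1.015]
ft_force: [1.5, -4.9, 1.8]
width: 19.7
```

```bash
python3 tf.py 800
```

```text
30.925 tang F 5.05 M 5.44  rad F 0.67 M 0.51
```

Call:
{"api": "apply_moves", "payload": {"commands": [[[-0.0014,0.0031,0,0],[-0.0025,0.0063,0,0],[-0.0036,0.0096,0,0],[-0.0044,0.0129,0,0]]]}}

```text
t: 31.42
ee_pos: [493.9, 25.7, 408.1]
orientation: [1.012, 1.32, -1.015]
ft_force: [-0.1, -4.1, 2.0]
width: 19.9
```

```bash
python3 tf.py 812
```

```text
31.425 tang F 3.98 M 5.54  rad F 1.04 M 0.46
```

Call:
{"api": "apply_moves", "payload": {"commands": [[[-0.0007,0.0033,0,0],[-0.0012,0.0067,0,0],[-0.0015,0.0101,0,0],[-0.0016,0.0135,0,0]]]}}

```text
t: 31.92
ee_pos: [492.1, 39.2, 408.1]
orientation: [1.011, 1.321, -1.016]
ft_force: [-1.0, -6.1, 2.8]
width: 19.6
```

```bash
python3 tf.py 824
```

```text
31.925 tang F 6.09 M 5.72  rad F 1.10 M 0.37
```

Call:
{"api": "apply_moves", "payload": {"commands": [[[0,0.0034,0,0],[0.0002,0.0068,0,0],[0.0006,0.0102,0,0],[0.0012,0.0135,0,0]]]}}

```text
t: 32.42
ee_pos: [493.0, 52.6, 408.0]
orientation: [1.011, 1.321, -1.016]
ft_force: [-2.3, -5.7, 5.1]
width: 19.2
```

```bash
python3 tf.py 836
```

```text
32.425 tang F 6.01 M 6.93  rad F 1.18 M 0.34
```

```bash
python3 wp.py 836 839 842; python3 wp.py 842 844 846; python3 wp.py 846 848 850; python3 wp.py 850 852 854
```

```text
[[0.0007, 0.0033, 0, 0], [0.0017, 0.0066, 0, 0]]
axis-from-handle dir, tangent cw: [0.294 0.956] radial [-0.956  0.294] expect abs [495.1  59.8]
[[0.0007, 0.0022, 0, 0], [0.0015, 0.0043, 0, 0]]
axis-from-handle dir, tangent cw: [0.36  0.933] radial [-0.933  0.36 ] expect abs [496.6  64.1]
[[0.0009, 0.0021, 0, 0], [0.0018, 0.0042, 0, 0]]
axis-from-handle dir, tangent cw: [0.424 0.906] radial [-0.906  0.424] expect abs [498.3  68.3]
[[0.001, 0.002, 0, 0], [0.0021, 0.004, 0, 0]]
axis-from-handle dir, tangent cw: [0.486 0.874] radial [-0.874  0.486] expect abs [500.4  72.3]
```

Call:
{"api": "apply_moves", "payload": {"commands": [[[0.0007,0.0033,0,0],[0.0017,0.0066,0,0]]]}}

```text
t: 32.67
ee_pos: [494.6, 59.2, 408.0]
orientation: [1.01, 1.322, -1.017]
ft_force: [-4.2, -6.6, 5.8]
width: 19.6
```

```bash
python3 tf.py 842
```

```text
32.675 tang F 7.51 M 7.61  rad F 2.05 M 0.36
```

Call:
{"api": "apply_moves", "payload": {"commands": [[[0.0007,0.0022,0,0],[0.0015,0.0043,0,0]]]}}

```text
t: 32.92
ee_pos: [496.0, 63.4, 408.0]
orientation: [1.01, 1.322, -1.017]
ft_force: [-4.1, -6.0, 6.1]
width: 19.4
```

```bash
python3 tf.py 846
```

```text
32.925 tang F 7.07 M 7.89  rad F 1.66 M 0.45
```

Call:
{"api": "apply_moves", "payload": {"commands": [[[0.0009,0.0021,0,0],[0.0018,0.0042,0,0]]]}}

```text
t: 33.17
ee_pos: [497.7, 67.6, 407.9]
orientation: [1.01, 1.322, -1.017]
ft_force: [-4.7, -6.6, 7.1]
width: 19.0
```

```bash
python3 tf.py 850
```

```text
33.175 tang F 7.97 M 8.34  rad F 1.50 M 0.04
```

Call:
{"api": "apply_moves", "payload": {"commands": [[[0,0,0,0],[0,0,0,0]]]}}

```text
t: 33.42
ee_pos: [497.7, 67.7, 408.0]
orientation: [1.01, 1.322, -1.017]
ft_force: [-3.8, -5.4, 6.0]
width: 19.3
```

Call:
{"api": "apply_moves", "payload": {"commands": [[[0,0,0,0],[0,0,0,0],[0,0,0,0],[0,0,0,0]]], "gripper": 0.045}}

```text
t: 33.92
ee_pos: [498.5, 68.8, 407.9]
orientation: [1.014, 1.322, -1.014]
ft_force: [-0.0, -0.0, 0.7]
width: 45.0
```

```bash
python3 tf.py 850; python3 - <<'E'
from h import *
o=readout.get_obs(); print(o["t"],o["ee_pos"],o["ft_force"],o["width"])
c,K,R,t=cam("wrist"); save("w13.png",c,1.2)
E
```

```text
33.925 tang F 0.05 M 0.28  rad F 0.02 M 0.12
33.925 [498.53196754  68.7714445  407.88866361] [-0.03711887 -0.04180919  0.68361826] 44.9919093843214
```

View pics/w13.png

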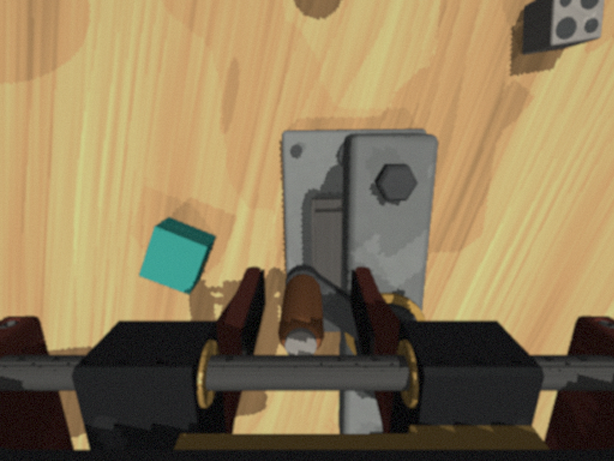

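Released cleanly; lift straight up and check.

Call:
{"api": "apply_moves", "payload": {"commands": [[[0,0,0.008,0],[0,0,0.025,0],[0,0,0.05,0],[0,0,0.08,0],[-0.03,0,0.11,0],[-0.06,0,0.13,0],[-0.08,0,0.14,0],[-0.08,0,0.14,0]]]}}

```text
t: 34.98
ee_pos: [417.7, 68.7, 549.4]
orientation: [1.015, 1.32, -1.012]
ft_force: [-0.5, -0.2, 0.2]
width: 44.9
```

```bash
python3 - <<'E'
from h import *
o=readout.get_obs(); print(o["t"],o["ee_pos"],o["ft_force"],o["width"])
c,K,R,t=cam("wrist"); save("w14.png",c,1.2)
for n in ("top","side"):
  c,K,R,t=cam(n); p=proj((557,40,120),K,R,t)[0]; u,v=map(int,p); save(n[0]+"14.png",c[max(0,v-60):v+60,u-70:u+70],4.5)
  for l in ["crank_foot","mould","jar","bur_stand","doming_block"]: print(n,l,[(round(x["conf"],2),np.round(x["position"]).tolist()) for x in models.place_of(n,l)][:3])
E
```

```text
34.975 [417.74160349  68.74678378 549.39486821] [-0.51011868 -0.19275206  0.18853285] 44.90729654547117
top crank_foot [(0.72, [330.0, -356.0, 4.0]), (0.58, [560.0, 40.0, 209.0])]
top mould [(0.8, [371.0, -29.0, -0.0])]
top jar []
top bur_stand [(0.68, [677.0, -301.0, 2.0])]
top doming_block [(0.65, [685.0, 300.0, 4.0]), (0.22, [558.0, 41.0, 231.0])]
side crank_foot [(0.95, [557.0, 36.0, 209.0])]
side mould [(0.6, [368.0, -32.0, -2.0]), (0.56, [555.0, 39.0, 74.0]), (0.49, [560.0, 37.0, 34.0])]
side jar [(0.62, [460.0, 310.0, -1.0])]
side bur_stand [(0.91, [676.0, -299.0, 7.0])]
side doming_block []
```

View pics/s14.png

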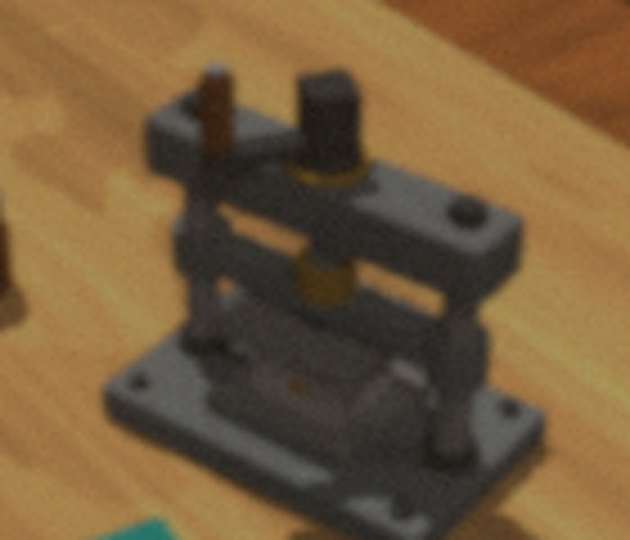

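View pics/w14.png

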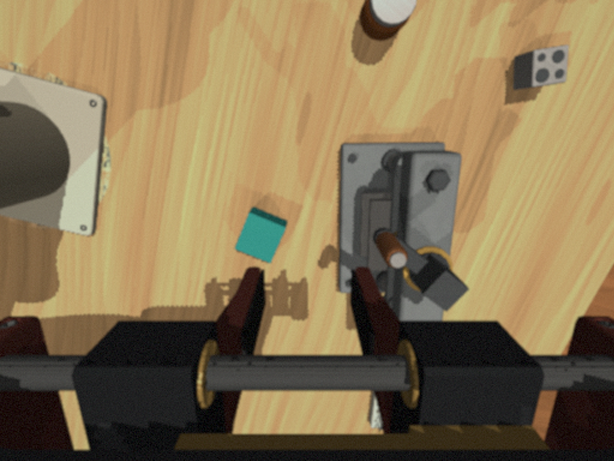

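Call:
{"api": "apply_moves", "payload": {"commands": [[[0,0,0,0],[0,0,0,0]]]}}

```text
t: 35.88
ee_pos: [418.5, 68.7, 548.0]
orientation: [1.014, 1.322, -1.014]
ft_force: [0.7, -0.2, -0.3]
width: 45.1
```

```bash
python3 -c "
from h import *
print(workorder.close_job())"
```

```text
the job is handed in; nothing more can be done
None
```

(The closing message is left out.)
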